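Gauge the bore of a moulded housing and show the rod for reading

ROBOT

A 7-joint arm with a two-finger parallel gripper is mounted at the origin on the work surface. World frame = base frame: x ahead of the robot, y to its left, z up, the work surface at z = 0. Lengths are in m, angles in rad, forces in N, time in s.
With the tool pointing down it reaches from about 0.4 to 0.75 m from the base axis. Payload 19.5 kg.
Tool frame: the origin (TCP) lies on the centre line of the jaws, within the pads' length; the fingertips stand 8 mm ahead of it and the grasp point (between the pads) lies 11 mm behind it; z points along the fingers, y is the line along which they close (so a half turn about z gives the same grasp; the last joint's range is limited). The gripper opens to 85 mm and grips with 20 to 120 N. Pads are 22 mm wide; open, the fingers measure 114 mm over their backs; the gripper's body (76 mm by 85 mm) begins 54 mm behind the grasp point. The pads swing forward as they close: fully open they stand 13 mm farther back than shut.
Start: joints at [1.265, 0.707, -0.028, 1.485, 0.022, 0.951, -0.075], TCP at [0.15, -0.555, 0.239] pointing down, gripper open.
Joint ranges: [-2.71, 2.71], [-0.32, 2.16], [-1.57, 1.52], [0, 2.45], [-1.46, 4.6], [0, 2.02], [-2.83, 2.83]. Speed limits (rad/s): [1.89, 1.89, 2.57, 2.57, 3.01, 3.01, 3.01].

INTERFACE

Orientations are given as a unit quaternion [x, y, z, w].
In Python, from cell import * gives the robot as it stands.
- The arm moves only by the tool jog_arm, never from a script. Its argument "targets" is a list that holds one entry, the list of rows, each a list of 4 numbers: the shift along the tool's x, y, z in mm, then the turn about the tool's z in rad. In form: [[[dx, dy, dz, yaw], ...]]. A call has exactly 10 rows; each row shifts and turns the commanded pose from where the row before left it, along the tool's axes as they then stand; what a row does not reach is not made up. A row lasts 1/12 s, in which the tool goes at most 41.7 mm and 7.16 degrees, less where a joint would pass 70% of its speed; a pose out of reach is approached as far as the arm can. A call with a gripper value outside its range is refused whole. "hand" is the gripper command: -1 is fully open, 1 is shut, values between are in proportion, set as the call begins (left out, the last holds). The fingers move at their own pace and stop on an object; "squeeze" is the grip in N (left out, the last holds). Time passes only in rows, so rows that do not move let the fingers close, or fill a call up. It gives the time, the measured TCP pose, the force, the opening and the grip force at its end, in the units of the state.
- observe(): the state, without advancing time (a new reading comes with each control period).
- get_image(name): name is "scene" or "top" or "wrist"; returns a dict with "image" (384x512x3 uint8, red, green, blue), "fx", "fy", "cx", "cy" (pixels), "R" (3x3) and "t" (3): a world point X has camera coordinates R X + t; the wrist camera has in their place "hand_eye" (4x4, takes a point from camera to tool coordinates, whose origin is the TCP and whose axes are the flange's). Camera axes: x right, y down, z forward; pixel columns grow to the right and rows downward; lengths in m; the calibration is good to about 2 mm. A picture is of the moment at which its call begins: read the wrist's pose just before it. There is no depth.
- close_job(): hands the job in; it is judged then, once.
The state is a dict: "t": time; "joint_pos": joint angles; "dq": joint speeds; "joint_efforts": joint torques, N m; "tcp_pos": TCP position; "tool_rot": TCP orientation; "force": force on the tool from outside, world axes, zero at the start; "torque": the same for the moment, N m; "finger_gap": finger opening in m; "grasp_force": force on a finger pad.
Only numpy, scipy, OpenCV 4.12 (cv2) and the standard library are available. Lean on these libraries where they do the work, as an engineer would, in place of code of your own. Each camera call takes 0.05 s, during which the arm holds its last target. There are 200 camera calls.

TASK

Take the orange-handled gauge rod from its rest and slide it down the sloping orange guide tube of the clamped housing until its brass collar stops fully home on the tube's mouth, without forcing it, and leave it home for a moment. Draw it right out again, then present it at the round white reading stand: rod level, white strip of the handle upward, its tip held still about 4 cm above the dark spot, touching nothing but the gripper. Finish while holding it there; do not drop the gauge, do not put it into the blue tube, and leave the other things on the bench where they are.

Things in the scene. Friction and masses are not known exactly. Their poses are not given: they have to be found in the camera images.
- gauge: Gauge, about 0.2 kg, stored level, tip towards the robot's left (+y), axis 45 mm above the table. Origin: on the axis, tip-side face of the brass collar (the face that seats). +x along the rod to the tip, +z out of the white-striped side (up at rest). Steel rod d 16 mm, x=0 to 80 mm, last 12 mm tapering to d 8; collar d 36, x=-8 to 0; orange box handle 22 wide (y) x 24 high (z), x=-96 to -8.
- gauge_tip (a point): the end of the rod, gauge x=80 mm
- gauge_handle (a point): place to grip across the flat 22 mm width of the handle: on the axis, gauge x=-45 mm, mid-span between the supports of the rest; the gauge balances about 22 mm from here, towards the collar
- gauge_rest: Black fixed rest: base 180 x 80 x 8 mm, two notched supports 36 mm wide, under the rod (x=38 to 52 mm, cheeks to 47 mm above the table) and the handle's tail (x=-94 to -82 mm, cheeks to 43 mm). Origin on the table under the stored gauge's origin; axes as the gauge's. The gauge lifts straight up.
- orange_fixture_tube: The fixed orange guide tube to use: bore 20 mm, outside 34, 100 mm long, open through, in a grey ribbed housing 67 mm square from 20 mm behind the mouth. Origin: mouth centre, 100 mm above the table. +x inwards along the bore, 25 degrees downward; y level, z upward. The mouth faces the robot's right (-y). Gauge home = origins and axes coincide.
- blue_fixture_tube: The same fixture with a blue tube: not to be used. Same frame and sizes. Of the two fixtures either may be the nearer to the robot.
- reading_stand: Fixed reading stand: white disc 76 mm diameter on a thin post, top 60 mm above the table, dark foot 90 mm diameter; origin at its foot, z up. It stands on one side of the fixtures and the gauge rest on the other, either way round.
- reading_spot (a point): centre of the dark spot (16 mm diameter) on top of the white disc, 60 mm above the table
- spare_a: loose grey ribbed housing 80 x 62 x 36 mm, origin under its centre; leave alone
- spare_b: loose grey ribbed housing 80 x 62 x 36 mm, origin under its centre; leave alone
- tape_roll: brown roll 90 mm diameter, 48 mm high, origin under its centre; leave alone
- screwdriver: loose screwdriver lying on the table near the robot; leave alone
- spray_bottle: white bottle 60 mm diameter, 150 mm high, origin under its centre; leave alone
- pen_cup: blue cup 70 mm diameter, 90 mm high, origin under its centre; leave alone

How it is judged:
By the outcome, as a careful person would: the job done as asked, in the order asked, and still so for the second after the job is handed in, while the arm keeps its last pose, push and grip.
It also fails if it takes over 61 s, if anything falls off the work surface, if the arm or the gripper's body presses on something with over 40 N, if the wrist force passes 120 N, or if a joint passes its speed limit or range.

## Working session

There is one attempt and no reset: what is moved stays moved. The work goes in short steps, Python scripts to look and compute and a tool call to move; the robot and the scene stay as the last step left them, time stands still between calls to the robot, and variables do not carry over. Pictures are saved under pics/ and viewed, at most 10 in all, crops included, and the job is handed in when it is done.

Besides the shell and the picture viewer there is one more tool, called after "Call:" as name(argument=value, ...), one argument or row to a line, values as JSON. jog_arm: Moves the arm, as the interface text tells. Its arguments: {"type":"object","properties":{"targets":{"type":"array","items":{"type":"array","items":{"type":"array","items":{"type":"number"}}}},"hand":{"type":"number"},"squeeze":{"type":"number"}},"required":["targets"]}

```bash
ls; mkdir -p pics
python3 - <<'E'
from cell import *
import cv2,numpy as np
print(observe())
ims=[]
for n in ("scene","top","wrist"):
    d=get_image(n); cv2.imwrite(f"pics/{n}0.png",cv2.cvtColor(d["image"],cv2.COLOR_RGB2BGR))
    np.savez(f"{n}0.npz",**d); print(n,{k:np.round(v,4).tolist() for k,v in d.items() if k!="image"})
    ims.append(d["image"][:,:,::-1])
E
```

```text
pics
{'t': 0.0, 'joint_pos': array([ 1.26527304,  0.70711498, -0.02764452,  1.48497585,  0.02195971,
        0.95090141, -0.07549311]), 'dq': array([ 0.00013083,  0.00157927, -0.0006513 ,  0.0008998 , -0.00028656,
       -0.00072088,  0.00123356]), 'joint_efforts': array([-5.68830765e-04, -8.83229041e+01,  1.23444781e+00, -2.36167252e+01,
        1.68384315e-02,  6.60548627e-03,  3.44635782e-05]), 'tcp_pos': array([ 0.1499019 , -0.55485904,  0.23882577]), 'tool_rot': array([ 9.91311849e-01,  1.31531424e-01, -6.46684557e-05, -5.46126781e-04]), 'force': array([ 0.37647072, -0.5821601 ,  0.22038161]), 'torque': array([ 0.0153301 , -0.0161037 , -0.04366645]), 'grasp_force': 0.0, 'finger_gap': 0.08512860495106062}
scene {'fx': 440.7239, 'fy': 440.7239, 'cx': 256.2442, 'cy': 191.747, 'R': [[-0.0535, 0.9985, 0.0074], [0.7752, 0.0462, -0.6301], [-0.6295, -0.028, -0.7765]], 't': [0.0403, -0.3936, 1.6999]}
top {'fx': 422.4069, 'fy': 422.4069, 'cx': 257.0449, 'cy': 188.5544, 'R': [[-0.016, -0.9999, -0.001], [-0.9924, 0.016, -0.1221], [0.1221, -0.0009, -0.9925]], 't': [-0.0039, 0.5618, 1.2304]}
wrist {'fx': 314.5329, 'fy': 314.5329, 'cx': 257.1378, 'cy': 194.0617, 'hand_eye': [[-0.0, -0.9598, -0.2807, 0.0709], [1.0, -0.0002, 0.0006, 0.0006], [-0.0006, -0.2807, 0.9598, -0.1344], [0.0, 0.0, 0.0, 1.0]]}
```

View pics/top0.png

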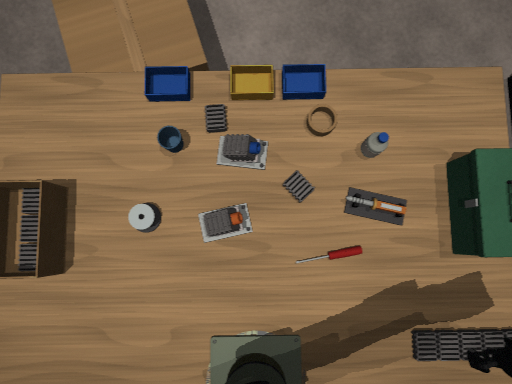

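View pics/scene0.png

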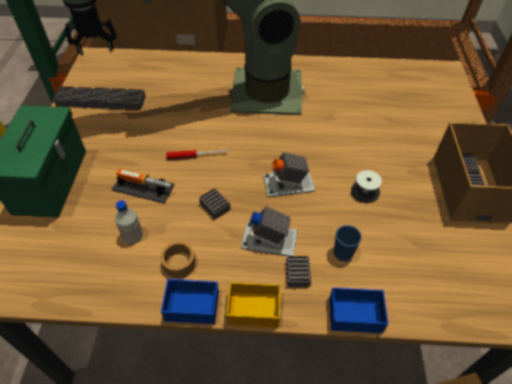

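The top view shows the gauge rest at about (375,206), the orange fixture near the robot at (237,218), the stand at (143,217) and the blue fixture at (245,150). The scene view agrees. Next I measure by masks.

```bash
cat > h.py <<'E'
import numpy as np,cv2
from scipy.spatial.transform import Rotation as Rn
def ray(d,p,st=None):
    v=np.array([(p[0]-d["cx"])/d["fx"],(p[1]-d["cy"])/d["fy"],1.])
    if st is not None:
        T=np.eye(4);T[:3,:3]=Rn.from_quat(st["tool_rot"]).as_matrix();T[:3,3]=st["tcp_pos"]
        T=T@d["hand_eye"];return T[:3,3],T[:3,:3]@v
    return -d["R"].T@d["t"],d["R"].T@v
def plane(d,p,z,st=None):
    o,v=ray(d,p,st);return o+v*(z-o[2])/v[2]
def tri(r):
    A=0;b=0
    for o,v in r:
        v=v/np.linalg.norm(v);P=np.eye(3)-np.outer(v,v);A=A+P;b=b+P@o
    return np.linalg.solve(A,b)
def blobs(m,amin=15):
    n,l,s,c=cv2.connectedComponentsWithStats(m.astype(np.uint8))
    return [(int(s[i,4]),c[i],s[i,:4],l==i) for i in range(1,n) if s[i,4]>=amin]
def masks(im):
    h=cv2.cvtColor(im,cv2.COLOR_RGB2HSV).astype(int);H,S,V=h[...,0],h[...,1],h[...,2]
    return dict(orange=(H>=4)&(H<=16)&(S>185)&(V>120),white=(S<40)&(V>150))
E
python3 - <<'E'
from h import *
for n in("top","scene"):
    d=dict(np.load(n+"0.npz"));
    for k,m in masks(d["image"]).items():
        for a,c,b,l in blobs(m,25):
            r=cv2.minAreaRect(np.argwhere(l)[:,::-1].astype(np.float32))
            print(n,k,a,c.round(1),b,"rect",np.round(r[1],1),round(r[2],1),[plane(d,c,z).round(3)[:2].tolist() for z in(0,.05,.06,.1)])
d=dict(np.load("top0.npz"));im=d["image"][:,:,::-1]
A=cv2.resize(im[180:260,185:285],None,fx=4,fy=4,interpolation=cv2.INTER_CUBIC);B=cv2.resize(im[170:250,330:430],None,fx=4,fy=4,interpolation=cv2.INTER_CUBIC)
d=dict(np.load("scene0.npz"));im=d["image"][:,:,::-1]
C=cv2.resize(im[135:205,250:350],None,fx=4,fy=4,interpolation=cv2.INTER_CUBIC)
D=cv2.resize(im[155:225,100:200],None,fx=4,fy=4,interpolation=cv2.INTER_CUBIC)
cv2.imwrite("pics/c0.png",np.vstack([np.hstack([A,B]),np.hstack([C,D])])[:600])
E
```

```text
top orange 69 [234.7 218.4] [231 213   9  11] rect [9.9 7. ] 76.0 [[0.475, 0.057], [0.473, 0.054], [0.472, 0.053], [0.47, 0.051]]
top white 77 [222.9 154.8] [217 136  22  30] rect [21.1 27.5] 7.1 [[0.673, 0.091], [0.663, 0.087], [0.661, 0.086], [0.653, 0.083]]
top white 42 [263.1 157.7] [261 151   5  14] rect [ 3.8 13. ] 7.1 [[0.662, -0.033], [0.652, -0.033], [0.65, -0.032], [0.642, -0.032]]
top white 47 [253.6 165.8] [242 163  22   6] rect [21.1  5. ] 6.7 [[0.637, -0.003], [0.628, -0.004], [0.626, -0.004], [0.619, -0.004]]
top white 72 [390.8 206.7] [381 203  20   8] rect [19.4  3.7] 13.2 [[0.503, -0.421], [0.5, -0.405], [0.499, -0.402], [0.496, -0.389]]
top white 473 [140.6 216.1] [128 204  26  25] rect [24. 25.] 90.0 [[0.487, 0.344], [0.484, 0.33], [0.483, 0.327], [0.481, 0.316]]
top white 197 [219.3 232. ] [199 213  54  29] rect [28.7 48.8] 77.5 [[0.435, 0.104], [0.434, 0.099], [0.434, 0.098], [0.433, 0.095]]
scene orange 53 [180.2 151.4] [166 150  30   7] rect [ 4.7 29.6] 81.9 [[0.349, -0.279], [0.397, -0.265], [0.406, -0.262], [0.445, -0.251]]
scene orange 90 [277.4 163.3] [272 159  12  10] rect [ 9. 11.] 90.0 [[0.383, 0.05], [0.43, 0.049], [0.439, 0.049], [0.476, 0.048]]
scene orange 66 [129.7 174.7] [117 168  27  13] rect [26.4  6.8] 14.0 [[0.462, -0.424], [0.505, -0.403], [0.513, -0.399], [0.547, -0.382]]
scene white 297 [368.3 180. ] [357 172  23  17] rect [16. 22.] 90.0 [[0.439, 0.343], [0.482, 0.328], [0.491, 0.325], [0.526, 0.314]]
scene white 63 [308.9 184.8] [304 174  10  17] rect [15.6  9.2] 80.5 [[0.47, 0.152], [0.512, 0.146], [0.521, 0.145], [0.555, 0.14]]
scene white 51 [247.5 232.1] [244 226   9  15] rect [ 7.3 14.3] 14.0 [[0.661, -0.031], [0.695, -0.028], [0.701, -0.027], [0.728, -0.025]]
scene white 134 [290.3 244.3] [282 230  14  25] rect [10.4 24.6] 10.3 [[0.696, 0.094], [0.728, 0.091], [0.734, 0.09], [0.759, 0.088]]
```

View pics/c0.png

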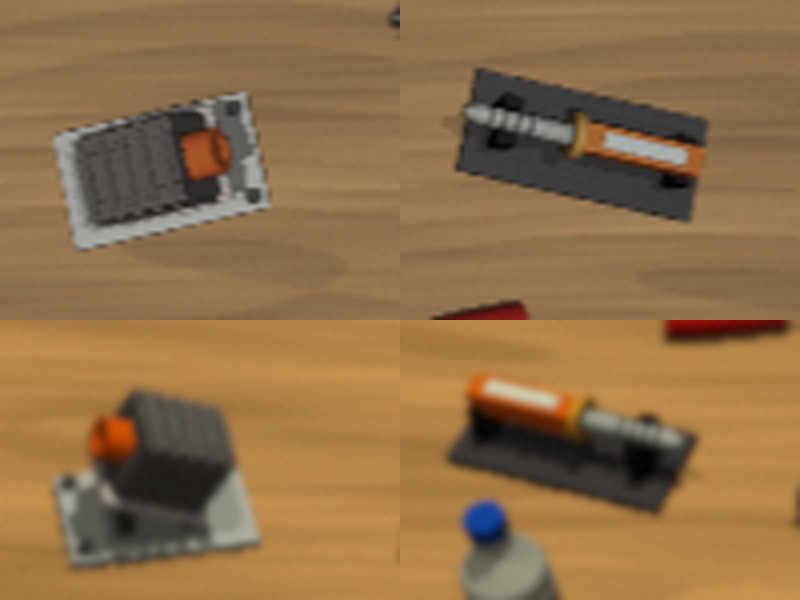

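```bash
cat >> h.py <<'E'
def rows(st,xyz,ang,n=10):
    """equal world steps to xyz (m), tool x heading ang (deg); prints rows"""
    M=Rn.from_quat(st["tool_rot"]).as_matrix();a0=np.degrees(np.arctan2(M[1,0],M[0,0]))
    da=(ang-a0+180)%360-180;d=(np.array(xyz)-st["tcp_pos"])*1000/n
    print("a0",a0.round(1),"yaw",-np.radians(da).round(3),"tilt z",M[:,2].round(4))
    for i in range(n):
        a=np.radians(a0+da*i/n);c,s=np.cos(a),np.sin(a)
        print([round(v,1) for v in (c*d[0]+s*d[1],s*d[0]-c*d[1],-d[2])]+[round(-np.radians(da)/n,4)])
E
python3 - <<'E'
from h import *
from cell import *
st=observe()
rows(st,(.51,-.39,.239),76.5,10)
E
```

```text
a0 15.1 yaw -1.071 tilt z [-3.e-04  8.e-04 -1.e+00]
[np.float64(39.1), np.float64(-6.5), np.float64(-0.0), np.float64(-0.1071)]
[np.float64(39.5), np.float64(-2.3), np.float64(-0.0), np.float64(-0.1071)]
[np.float64(39.6), np.float64(1.9), np.float64(-0.0), np.float64(-0.1071)]
[np.float64(39.1), np.float64(6.1), np.float64(-0.0), np.float64(-0.1071)]
[np.float64(38.3), np.float64(10.3), np.float64(-0.0), np.float64(-0.1071)]
[np.float64(36.9), np.float64(14.3), np.float64(-0.0), np.float64(-0.1071)]
[np.float64(35.2), np.float64(18.2), np.float64(-0.0), np.float64(-0.1071)]
[np.float64(33.0), np.float64(21.8), np.float64(-0.0), np.float64(-0.1071)]
[np.float64(30.5), np.float64(25.3), np.float64(-0.0), np.float64(-0.1071)]
[np.float64(27.6), np.float64(28.4), np.float64(-0.0), np.float64(-0.1071)]
```

Call:
jog_arm(
  targets=[
    [[39, -6, 0, -0.107], [39, -2, 0, -0.107], [39, 2, 0, -0.107], [39, 6, 0, -0.107], [38, 10, 0, -0.107], [37, 14, 0, -0.107], [35, 18, 0, -0.107], [33, 22, 0, -0.107], [30, 25, 0, -0.107], [28, 28, 0, -0.107]],
  ],
  hand=-1,
)

```text
t: 0.98
tcp_pos: [0.5092, -0.3904, 0.2392]
tool_rot: [0.784, 0.62, -0.0, -0.0]
force: [-0.1, -0.7, -0.7]
finger_gap: 0.0856
grasp_force: 0.0
```

Run:
```python
from h import *
from cell import *
import pickle
st=observe();d=get_image("wrist");pickle.dump((st,d),open("w1.pkl","wb"))
cv2.imwrite("pics/w1.png",d["image"][:,:,::-1])
for k,m in masks(d["image"]).items():
    for a,c,b,l in blobs(m,100):
        q=np.argwhere(l)[:,::-1].astype(np.float32);r=cv2.minAreaRect(q)
        P=[plane(d,p,.057,st)[:2] for p in cv2.boxPoints(r)]
        print(k,a,c.round(1),b,plane(d,r[0],.057,st).round(4),np.round(P,4).tolist())
```

```text
orange 303 [256.5 147.3] [244 138  26  23] [ 0.5143 -0.3647  0.057 ] [[0.4993, -0.3715], [0.5066, -0.3505], [0.5291, -0.358], [0.5222, -0.3792]]
orange 155 [260.  216.2] [250 208  19  15] [ 0.5012 -0.437   0.057 ] [[0.4887, -0.4345], [0.5116, -0.4291], [0.5137, -0.4396], [0.4906, -0.4451]]
white 172 [71.1 19.9] [59  0 25 41] [ 0.3783 -0.2136  0.057 ] [[0.373, -0.1968], [0.3766, -0.1961], [0.3836, -0.2309], [0.38, -0.2316]]
white 885 [253.9  92.1] [247  50  14  81] [ 0.5248 -0.3103  0.057 ] [[0.5266, -0.2747], [0.5382, -0.2773], [0.5228, -0.3484], [0.5104, -0.3456]]
white 2357 [446.6  98.9] [419  72  62  55] [ 0.7049 -0.3618  0.057 ] [[0.6715, -0.3749], [0.6924, -0.3251], [0.737, -0.3491], [0.7181, -0.4008]]
white 101 [255.8 180. ] [254 162   4  46] [ 0.5047 -0.4014  0.057 ] [[0.5087, -0.3781], [0.5117, -0.3788], [0.5006, -0.4258], [0.4975, -0.4251]]
```

View pics/w1.png

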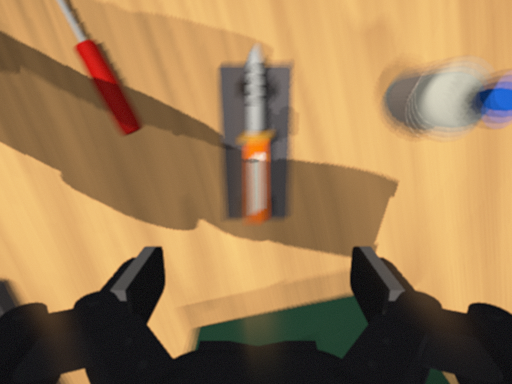

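The wrist view shows the gauge upright in the picture (tip about (255,48), tail (258,220)) between the open fingers' lines, a little blurred by motion. I take one still picture for numbers.

Run:
```python
from h import *
from cell import *
import pickle
for i in range(2): st=observe();d=get_image("wrist")
pickle.dump((st,d),open("w1.pkl","wb"))
h=cv2.cvtColor(d["image"],cv2.COLOR_RGB2HSV).astype(int);H,S,V=h[...,0],h[...,1],h[...,2]
m=((S<70)&(V>110)|((H<22)&(S>170)&(V>100)))
m[:,:225]=0;m[:,290:]=0;m[232:]=0
P=[]
for r in range(40,226,6):
    c=np.flatnonzero(m[r]);
    if len(c): print(r,c.min(),c.max(),end=" | ")
print()
b=[x for x in blobs((S<70)&(V>100)&(np.abs(np.arange(512)-257)<12)[None,:],30)]
for a,c,bb,l in b: print("white",a,c.round(1),bb)
o=(H<18)&(S>150)&(V>110);o[:,:235]=0;o[:,280:]=0
for a,c,bb,l in blobs(o,30): print("or",a,c.round(1),bb)
for n,p,z in(("tip",(254.5,47),.045),("strip top",(256,150),.057),("tail",(258,221),.057)): print(n,plane(d,p,z,st).round(4))
```

```text
58 247 251 | 64 244 254 | 70 242 256 | 76 241 285 | 82 241 285 | 88 241 283 | 94 241 283 | 100 246 279 | 106 241 282 | 112 242 278 | 118 241 255 | 124 241 255 | 130 240 255 | 136 240 283 | 142 242 261 | 148 233 277 | 154 237 276 | 160 238 276 | 166 238 258 | 172 238 258 | 178 238 258 | 184 238 258 | 190 238 258 | 196 238 258 | 202 238 258 | 208 237 258 | 214 237 258 | 220 238 258 | 
white 845 [250.6 100.5] [246  58  12  85]
white 45 [267.   82.9] [265  75   4  17]
white 412 [249.3 191.7] [246 166   8  54]
or 997 [248.  189.9] [237 150  24  83]
tip [ 0.5376 -0.2674  0.045 ]
strip top [ 0.5173 -0.3621  0.057 ]
tail [ 0.5023 -0.4368  0.057 ]
```

Run:
```python
from h import *
import pickle
st,d=pickle.load(open("w1.pkl","rb"))
print(st["tcp_pos"],np.linalg.norm(st["dq"]))
S=plane(d,(248.3,192.5),.057,st);T=plane(d,(249,57),.045,st);R=plane(d,(248.3,124),.045,st);E=plane(d,(248,232.5),.057,st);Hs=plane(d,(248,150),.057,st)
print(S,T,R,E,Hs)
u=T-S;u[2]=0;L=np.linalg.norm(u);u/=L;a=np.degrees(np.arctan2(u[1],u[0]));print("len strip-tip",L,"heading",a, "len head", (Hs-S)@u,(E-S)@u)
for g in(-45,-50): 
    q=T-u*(.080-g/1000); print(g,q)
rows(st,np.r_[(T-u*.128)[:2],.034],a,10)
```

```text
[ 0.51274626 -0.38663429  0.23835017] 0.15756408840984779
[ 0.49950363 -0.40357242  0.057     ] [ 0.53045612 -0.27486534  0.045     ] [ 0.51519454 -0.3361738   0.045     ] [ 0.48877048 -0.4473359   0.057     ] [ 0.50947209 -0.36031664  0.057     ]
len strip-tip 0.13237662129844172 heading 76.47783755139116 len head 0.044387553384661244 -0.04505997704764316
-45 [ 0.50122844 -0.39640028  0.045     ]
-50 [ 0.50005933 -0.40126168  0.045     ]
a0 77.1 yaw 0.011 tilt z [ 0.0018  0.0036 -1.    ]
[np.float64(-1.5), np.float64(-0.9), np.float64(20.4), np.float64(0.0011)]
[np.float64(-1.5), np.float64(-0.9), np.float64(20.4), np.float64(0.0011)]
[np.float64(-1.5), np.float64(-0.9), np.float64(20.4), np.float64(0.0011)]
[np.float64(-1.5), np.float64(-0.9), np.float64(20.4), np.float64(0.0011)]
[np.float64(-1.5), np.float64(-0.9), np.float64(20.4), np.float64(0.0011)]
[np.float64(-1.5), np.float64(-0.9), np.float64(20.4), np.float64(0.0011)]
[np.float64(-1.5), np.float64(-0.9), np.float64(20.4), np.float64(0.0011)]
[np.float64(-1.5), np.float64(-0.9), np.float64(20.4), np.float64(0.0011)]
[np.float64(-1.5), np.float64(-0.9), np.float64(20.4), np.float64(0.0011)]
[np.float64(-1.5), np.float64(-0.9), np.float64(20.4), np.float64(0.0011)]
```

Call:
jog_arm(
  targets=[
    [[-4, -2, 30, 0], [-4, -2, 30, 0], [-4, -2, 30, 0], [0, -1, 30, 0], [0, 0, 20, 0], [0, 0, 10, 0], [0, 0, 0, 0], [0, 0, 0, 0], [0, 0, 0, 0], [0, 0, 0, 0]],
  ],
)

```text
t: 1.97
tcp_pos: [0.4986, -0.4018, 0.0907]
tool_rot: [0.786, 0.618, 0.0, 0.001]
force: [-0.1, 0.5, -0.1]
finger_gap: 0.0855
grasp_force: 0.0
```

Run:
```python
from h import *
from cell import *
st=observe();print(st["tcp_pos"],np.linalg.norm(st["dq"]))
rows(st,(.5005,-.3993,.034),76.5,1)
```

```text
[ 0.49855978 -0.40184056  0.09069413] 0.008100460418999374
a0 76.4 yaw -0.002 tilt z [ 0.0015 -0.0012 -1.    ]
[np.float64(2.9), np.float64(1.3), np.float64(56.7), np.float64(-0.0017)]
```

Call:
jog_arm(
  targets=[
    [[1, 1, 15, 0], [1, 0, 15, 0], [1, 0, 15, 0], [0, 0, 11, 0], [0, 0, 0, 0], [0, 0, 0, 0], [0, 0, 0, 0], [0, 0, 0, 0], [0, 0, 0, 0], [0, 0, 0, 0]],
  ],
)

```text
t: 2.8
tcp_pos: [0.5, -0.3989, 0.0338]
tool_rot: [0.786, 0.618, 0.0, 0.0]
force: [-0.3, -0.4, -0.9]
finger_gap: 0.0854
grasp_force: 0.0
```

Call:
jog_arm(
  targets=[
    [[0, 0, 0, 0], [0, 0, 0, 0], [0, 0, 0, 0], [0, 0, 0, 0], [0, 0, 0, 0], [0, 0, 0, 0], [0, 0, 0, 0], [0, 0, 0, 0], [0, 0, 0, 0], [0, 0, 0, 0]],
  ],
  hand=1,
  squeeze=20,
)

```text
t: 3.63
tcp_pos: [0.4999, -0.3987, 0.0333]
tool_rot: [0.786, 0.619, 0.0, 0.0]
force: [-0.2, 1.0, 1.9]
finger_gap: 0.0222
grasp_force: 22.5
```

Call:
jog_arm(
  targets=[
    [[0, 0, -5, 0], [0, 0, -10, 0], [0, 0, -20, 0], [0, 0, -25, 0], [0, 0, -25, 0], [0, 0, -25, 0], [0, 0, -20, 0], [0, 0, -10, 0], [0, 0, 0, 0], [0, 0, 0, 0]],
  ],
)

```text
t: 4.47
tcp_pos: [0.4996, -0.3986, 0.1729]
tool_rot: [0.786, 0.619, -0.0, -0.0]
force: [0.6, -0.2, -2.6]
finger_gap: 0.0215
grasp_force: 21.8
```

Run:
```python
from h import *
from cell import *
st=observe();print(st)
o=[]
for n,c in(("scene",(slice(110,230),slice(80,240))),("wrist",(slice(0,384),slice(0,512))) ):
    d=get_image(n);np.savez(n+"2.npz",**d);o.append(cv2.resize(d["image"][c][:,:,::-1],(400,300),interpolation=cv2.INTER_CUBIC))
cv2.imwrite("pics/l2.png",np.hstack(o))
```

```text
{'t': 4.4667, 'joint_pos': array([ 0.74182835,  0.89152727, -0.27097512,  1.30432839,  0.25357298,
        0.97947459,  0.18851518]), 'dq': array([-0.00045811,  0.02707032,  0.00059444,  0.01443614,  0.00187841,
       -0.00807191, -0.0006001 ]), 'joint_efforts': array([ 6.74432237e-02, -1.06843672e+02, -4.23369572e+00, -2.52521610e+01,
       -9.70454863e-02,  3.39776119e-01,  6.19212538e-02]), 'tcp_pos': array([ 0.49964361, -0.39860489,  0.17292957]), 'tool_rot': array([ 7.85736954e-01,  6.18560755e-01, -6.51732001e-05, -1.68684059e-04]), 'force': array([ 0.64748425, -0.18501966, -2.59279983]), 'torque': array([-0.00867336, -0.02389204, -0.04585933]), 'grasp_force': 21.82697296142578, 'finger_gap': 0.02149009866970284}
```

View pics/l2.png

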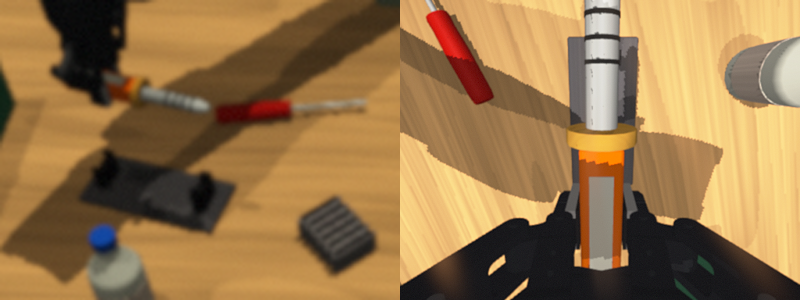

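Gauge is held in the jaws above the rest. Wrist view: collar at about (772,138) and the strip is up, roughly level. Next, travel to where the wrist camera sees the orange mouth beside the gauge.

Run:
```python
from h import *
from cell import *
rows(observe(),(.55,-.025,.300),102,12)
```

```text
a0 76.4 yaw -0.446 tilt z [-0.0016  0.0012 -1.    ]
[np.float64(31.2), np.float64(-3.2), np.float64(-10.7), np.float64(-0.0372)]
[np.float64(31.3), np.float64(-2.0), np.float64(-10.7), np.float64(-0.0372)]
[np.float64(31.4), np.float64(-0.9), np.float64(-10.7), np.float64(-0.0372)]
[np.float64(31.4), np.float64(0.3), np.float64(-10.7), np.float64(-0.0372)]
[np.float64(31.4), np.float64(1.5), np.float64(-10.7), np.float64(-0.0372)]
[np.float64(31.3), np.float64(2.6), np.float64(-10.7), np.float64(-0.0372)]
[np.float64(31.2), np.float64(3.8), np.float64(-10.7), np.float64(-0.0372)]
[np.float64(31.0), np.float64(4.9), np.float64(-10.7), np.float64(-0.0372)]
[np.float64(30.8), np.float64(6.1), np.float64(-10.7), np.float64(-0.0372)]
[np.float64(30.6), np.float64(7.2), np.float64(-10.7), np.float64(-0.0372)]
[np.float64(30.3), np.float64(8.4), np.float64(-10.7), np.float64(-0.0372)]
[np.float64(29.9), np.float64(9.5), np.float64(-10.7), np.float64(-0.0372)]
```

Call:
jog_arm(
  targets=[
    [[5, 0, -10, 0], [12, -2, -15, -0.02], [22, -2, -15, -0.03], [31, -1, -15, -0.04], [31, -1, -15, -0.04], [31, 1, -15, -0.04], [31, 1, -12, -0.04], [31, 2, -10, -0.04], [31, 4, -10, -0.04], [31, 4, -10, -0.04]],
  ],
  squeeze=60,
)

```text
t: 5.4
tcp_pos: [0.529, -0.1417, 0.3009]
tool_rot: [0.673, 0.74, -0.0, -0.0]
force: [0.6, -0.3, -3.0]
finger_gap: 0.0214
grasp_force: 63.4
```

Call:
jog_arm(
  targets=[
    [[31, 5, 0, -0.04], [31, 6, 0, -0.04], [30, 7, 0, -0.036], [25, 7, 0, 0], [15, 5, 0, 0], [8, 2, 0, 0], [0, 0, 0, 0], [0, 0, 0, 0], [0, 0, 0, 0], [0, 0, 0, 0]],
  ],
)

```text
t: 6.23
tcp_pos: [0.5385, -0.0014, 0.3003]
tool_rot: [0.63, 0.776, -0.0, 0.0]
force: [-0.2, -0.3, -2.2]
finger_gap: 0.0213
grasp_force: 63.3
```

Run:
```python
from h import *
from cell import *
import pickle
st=observe();print(st["tcp_pos"],np.linalg.norm(st["dq"]))
d=get_image("wrist");pickle.dump((st,d),open("w3.pkl","wb"))
cv2.imwrite("pics/w3.png",cv2.resize(d["image"][:,:,::-1],(800,600),interpolation=cv2.INTER_CUBIC))
```

```text
[ 0.53851565 -0.00141014  0.30027864] 0.005486663209400714
```

View pics/w3.png

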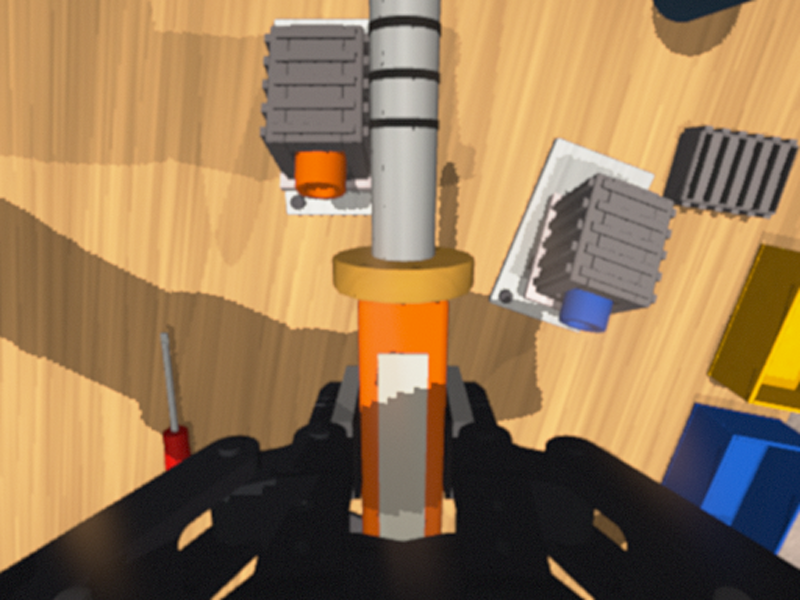

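The view shows the orange mouth clear on the left at about (320,189) of 800x600, upright in the picture, the blue one at (586,310), gauge roughly level. Compute the mouth and plate heading.

Run:
```python
from h import *
import pickle
st,d=pickle.load(open("w3.pkl","rb"));im=d["image"]
h=cv2.cvtColor(im,cv2.COLOR_RGB2HSV)
print("V");print(h[92:132:2,186:226:2,2]);
o=(h[...,0]<18)&(h[...,1]>150)&(h[...,2]>60);o[:,226:]=0;o[:,:180]=0;o[140:]=0
for a,c,b,l in blobs(o,30):
    print(a,c,b)
    q=np.argwhere(l)
    for r in range(b[1],b[1]+b[3],2): x=q[q[:,0]==r][:,1];print(r,x.min(),x.max(),end=" | ")
# plate left edge & housing left edge
w=(h[...,1]<60)&(h[...,2]>150)
for r in range(122,137,3): print("\nplate",r,np.flatnonzero(w[r,170:245])[[0,-1]]+170,end="")
for p in((204.8,120),(204.8,121),(204.8,119)): print(p,plane(d,p,.1,st))
for p in((183,122),(185,136)): print(plane(d,p,.004,st))
```

```text
V
[[ 64  60  60  63  63  64  63  58  63  64  64  63  64  66  66  64  59  66
   69  67]
 [ 64  65  60  60  60  63  60  60  63  60  61  63  62  62  63  66  63  64
   66  67]
 [ 60  62  81 102 106 113 118 143 144 143 128  98 105 117  98  85  81  76
   68  67]
 [ 51  65 143 234 243 248 249 249 249 248 244 231 219 228 207 165 126  98
   67  66]
 [ 57  92 211 236 242 245 246 247 246 245 242 239 234 225 213 194 162 118
   68  68]
 [ 59 101 217 234 242 245 246 246 247 245 242 239 234 223 211 191 162 124
   75  68]
 [ 61 112 221 234 242 245 246 247 247 245 242 237 233 224 209 193 161 125
   74  68]
 [ 61 115 223 235 242 245 246 246 246 245 241 237 232 224 209 189 161 123
   73  63]
 [ 61 117 225 236 242 245 246 246 246 244 242 237 233 223 207 190 156 121
   75  60]
 [ 64 128 226 235 243 246 246 246 246 244 241 237 232 222 207 190 159 119
   73  55]
 [ 58 136 228 236 243 245 246 246 246 244 241 236 232 222 207 188 158 118
   60  50]
 [128 159 226 238 244 247 248 247 248 245 242 239 233 222 206 186 157 119
   61  67]
 [237 224 226 236 235 223 222 215 207 208 218 218 220 218 205 188 154 120
  11
[... 488 characters left out ...]
8 149 153 151 152
  155 155]
 [128 101 104 104  85 198 239 240 242 240 239 240 242 201 149 153 151 153
  156 154]]
943 [204.8038176  110.74231177] [188  96  34  31]
96 199 206 | 98 189 220 | 100 189 220 | 102 189 221 | 104 189 221 | 106 189 221 | 108 188 221 | 110 188 221 | 112 188 221 | 114 189 221 | 116 189 220 | 118 189 220 | 120 189 220 | 122 191 220 | 124 193 218 | 126 202 214 | 
plate 122 [183 244]
plate 125 [183 244]
plate 128 [183 244]
plate 131 [183 244]
plate 134 [183 244](204.8, 120) [0.47405311 0.03883635 0.1       ]
(204.8, 121) [0.47421505 0.03783636 0.1       ]
(204.8, 119) [0.47389146 0.0398346  0.1       ]
[0.43167824 0.0219933  0.004     ]
[0.43693683 0.0041886  0.004     ]
```

Run:
```python
from h import *
import pickle
st,d=pickle.load(open("w3.pkl","rb"));im=d["image"]
h=cv2.cvtColor(im,cv2.COLOR_RGB2HSV)
M=Rn.from_quat(st["tool_rot"]).as_matrix();print("tool heading",np.degrees(np.arctan2(M[1,0],M[0,0])))
w=(h[...,1]<50)&(h[...,2]>130)
pts=[]
for r in list(range(14,30,2))+list(range(124,136,2)):
    x=np.flatnonzero(w[r,165:200]);
    if len(x): pts.append((x[0]+165,r))
print(pts)
P=np.array([plane(d,p,.005,st)[:2] for p in pts]);
vx,vy,_,_=cv2.fitLine(P.astype(np.float32),cv2.DIST_HUBER,0,.001,.001).ravel();print("plate left edge heading",np.degrees(np.arctan2(vy,vx)))
# top view plate contour
t=dict(np.load("top0.npz"));hh=cv2.cvtColor(t["image"],cv2.COLOR_RGB2HSV)
m=((hh[...,1]<75)).astype(np.uint8);m[:198]=0;m[246:]=0;m[:,:192]=0;m[:,260:]=0
c=max(cv2.findContours(m,0,2)[0],key=cv2.contourArea);r=cv2.minAreaRect(c);print(r)
B=np.array([plane(t,p,.004)[:2] for p in cv2.boxPoints(r)]);print(B.round(4).tolist(),[np.degrees(np.arctan2(*(B[(i+1)%4]-B[i])[::-1])).round(1) for i in range(4)],[np.linalg.norm(B[(i+1)%4]-B[i]).round(4) for i in(0,1)])
# mouth: project candidate rim points
T=np.eye(4);T[:3,:3]=M;T[:3,3]=st["tcp_pos"];C=np.linalg.inv(T@d["hand_eye"])
a=np.radians(102);u=np.array([np.cos(a),np.sin(a),0]);s,cc=np.sin(np.radians(25)),np.cos(np.radians(25));zz=u*s+np.array([0,0,cc]);yy=np.cross(zz,u*cc-np.array([0,0,s]))
for o in(np.array([.4742,.038,.1]),):
    for q in(o,o+.017*zz,o-.017*zz,o+.017*yy,o-.017*yy,o+.01*zz,o-.01*zz):
        p=C[:3,:3]@q+C[:3,3];print((p[:2]/p[2]*d["fx"]+[d["cx"],d["cy"]]).round(1))
```

```text
tool heading 101.87834897307471
[(np.int64(176), 14), (np.int64(175), 16), (np.int64(170), 22), (np.int64(183), 124), (np.int64(183), 126), (np.int64(183), 128), (np.int64(183), 130), (np.int64(183), 132), (np.int64(184), 134)]
plate left edge heading -77.00938
((224.75048828125, 222.39503479003906), (29.861085891723633, 50.18801498413086), 77.27564239501953)
[[0.4923, 0.1711], [0.5236, 0.0216], [0.4348, 0.0028], [0.4039, 0.1511]] [np.float64(-78.1), np.float64(-168.1), np.float64(101.8), np.float64(12.8)] [np.float64(0.1528), np.float64(0.0908)]
[204.8 120.8]
[201.9 114.3]
[207.4 126.8]
[188.4 120.9]
[221.2 120.8]
[203.2 117.1]
[206.4 124.4]
```

Call:
jog_arm(
  targets=[
    [[-8, -5, 0, -0.004], [-18, -11, 0, 0], [-22, -13, 0, 0], [-22, -13, 0, 0], [-16, -10, 5, 0], [-7, -4, 15, 0], [0, 0, 25, 0], [0, 0, 35, 0], [0, 0, 35, 0], [0, 0, 35, 0]],
  ],
)

```text
t: 7.12
tcp_pos: [0.5029, -0.1039, 0.1492]
tool_rot: [0.628, 0.778, 0.0, 0.0]
force: [1.8, -0.2, -2.5]
finger_gap: 0.0213
grasp_force: 63.4
```

Call:
jog_arm(
  targets=[
    [[0, 0, 25, 0], [0, 0, 20, 0], [0, 0, 12, 0], [0, 0, 6, 0], [0, 0, 0, 0], [0, 0, 0, 0], [0, 0, 0, 0], [0, 0, 0, 0], [0, 0, 0, 0], [0, 0, 0, 0]],
  ],
)

```text
t: 7.95
tcp_pos: [0.5036, -0.1029, 0.0877]
tool_rot: [0.628, 0.778, 0.0, 0.0]
force: [0.9, -0.3, -2.8]
finger_gap: 0.0209
grasp_force: 63.3
```

```bash
cat >> h.py <<'E'
MO=np.array([.4742,.0375,.1]);HD=102.1
def rel(st):
    """TCP in mouth-centred horizontal frame: s along heading, l along tool y (mm), z of grasp rel. mouth"""
    a=np.radians(HD);q=(st["tcp_pos"]-MO)*1000
    M=Rn.from_quat(st["tool_rot"]).as_matrix()
    print("s %.1f l %.1f z(grasp-mouth) %.1f head %.2f F %s T %s"%(q[0]*np.cos(a)+q[1]*np.sin(a),q[0]*np.sin(a)-q[1]*np.cos(a),q[2]+11,np.degrees(np.arctan2(M[1,0],M[0,0])),st["force"].round(1),st["torque"].round(2)),st["t"])
E
python3 - <<'E'
from h import *
from cell import *
import pickle
st=observe();rel(st);ims=[]
for n,c in(("scene",(slice(110,210),slice(200,340))),("top",(slice(165,265),slice(190,330)))):
    d=get_image(n);np.savez(n+"4.npz",**d);ims.append(cv2.resize(d["image"][c][:,:,::-1],(700,500),interpolation=cv2.INTER_CUBIC)[:300 if n=="x" else 500])
cv2.imwrite("pics/a4.png",cv2.resize(np.vstack(ims),(560,600)) if 0 else cv2.resize(np.hstack(ims),(800,300)))
E
```

```text
s -143.5 l -0.7 z(grasp-mouth) -1.3 head 102.20 F [ 0.9 -0.3 -2.8] T [-0.06 -0.02  0.  ] 7.95
```

View pics/a4.png

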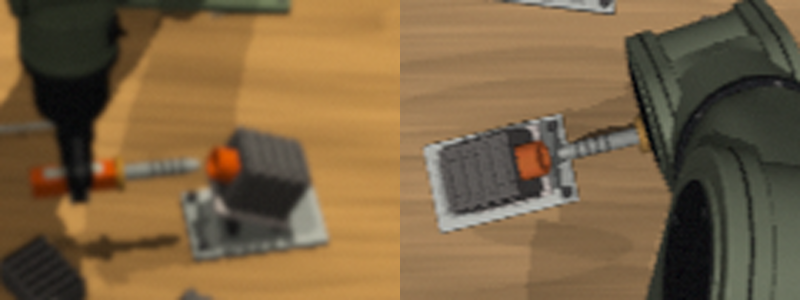

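The tip is just before the mouth and in line in both views: scene tip (202,163), top tip (557,152) in the panels. Triangulate the tip to get pitch.

Run:
```python
from h import *
s=dict(np.load("scene4.npz"));t=dict(np.load("top4.npz"))
k=140/400
T=tri([ray(s,(200+202*k,110+163*k)),ray(t,(190+157*k,165+152*k))]);print("tip",T)
a=np.radians(HD);q=(T-MO)*1000;print(q[0]*np.cos(a)+q[1]*np.sin(a),q[0]*np.sin(a)-q[1]*np.cos(a),q[2])
M=tri([ray(s,(200+222*k,110+163*k)),ray(t,(190+148*k,165+157*k))]);print("mouth region",M)
```

```text
tip [0.47129092 0.02578057 0.07650019]
-10.849260374246304 -5.301061741900369 -23.499809432579205
mouth region [0.46659289 0.0411035  0.07247705]
```

Call:
jog_arm(
  targets=[
    [[3, 0, 0, 0], [3, 0, 0, 0], [3, 0, 0, 0], [3, 0, 0, 0], [3, 0, 0, 0], [3, 0, 0, 0], [3, 0, 0, 0], [2, 0, 0, 0], [0, 0, 0, 0], [0, 0, 0, 0]],
  ],
  squeeze=20,
)

```text
t: 8.88
tcp_pos: [0.4986, -0.0803, 0.0873]
tool_rot: [0.628, 0.778, -0.0, -0.0]
force: [0.3, 0.4, -2.8]
finger_gap: 0.0213
grasp_force: 63.3
```

Run:
```python
from h import *
from cell import *
rel(observe());ims=[]
for n,c in(("scene",(slice(110,210),slice(200,340))),("top",(slice(165,265),slice(190,330)))):
    d=get_image(n);np.savez(n+"5.npz",**d);ims.append(cv2.resize(d["image"][c][:,:,::-1],(400,300),interpolation=cv2.INTER_CUBIC))
cv2.imwrite("pics/a5.png",np.hstack(ims))
```

```text
s -120.3 l -0.8 z(grasp-mouth) -1.7 head 102.21 F [ 0.3  0.4 -2.8] T [-0.01  0.08  0.01] 8.8833
```

Call:
jog_arm(
  targets=[
    [[0, 0, 0, 0], [0, 0, 0, 0], [0, 0, -3, 0], [0, 0, -3, 0], [0.5, 0, -3, 0], [0.5, 0, -3, 0], [0.5, 0, -3, 0], [0.5, 0, -3, 0], [0, 0, 0, 0], [0, 0, 0, 0]],
  ],
  hand=1,
  squeeze=20,
)

```text
t: 9.82
tcp_pos: [0.4983, -0.0788, 0.1056]
tool_rot: [0.628, 0.778, -0.0, 0.0]
force: [1.9, -3.9, -5.5]
finger_gap: 0.0209
grasp_force: 62.2
```

Run:
```python
from h import *
from cell import *
rel(observe())
```

```text
s -118.8 l -0.9 z(grasp-mouth) 16.6 head 102.18 F [ 1.9 -3.9 -5.5] T [-1.32 -0.36 -0.06] 9.8167
```

Call:
jog_arm(
  targets=[
    [[0.5, 0, -3, 0], [0.5, 0, -3, 0], [1, 0, -3, 0], [1, 0, -3, 0], [1, 0, -3, 0], [1, 0, -3, 0], [1, 0, -3, 0], [1, 0, -3, 0], [0, 0, 0, 0], [0, 0, 0, 0]],
  ],
)

```text
t: 10.65
tcp_pos: [0.4967, -0.0719, 0.1296]
tool_rot: [0.628, 0.778, -0.0, 0.0]
force: [1.6, -5.8, -4.7]
finger_gap: 0.0212
grasp_force: 61.9
```

Run:
```python
from h import *
from cell import *
rel(observe());ims=[]
for n,c in(("scene",(slice(110,210),slice(200,340))),("top",(slice(165,265),slice(190,330)))):
    d=get_image(n);ims.append(cv2.resize(d["image"][c][:,:,::-1],(400,300),interpolation=cv2.INTER_CUBIC))
cv2.imwrite("pics/a6.png",np.hstack(ims))
```

```text
s -111.7 l -0.9 z(grasp-mouth) 40.6 head 102.19 F [ 1.6 -5.8 -4.7] T [-1.58 -0.4  -0.05] 10.65
```

View pics/a6.png

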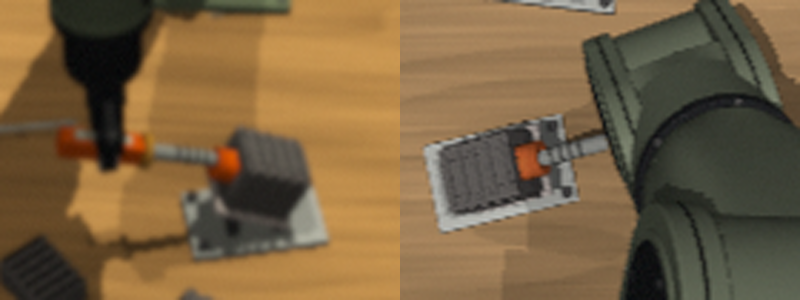

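The gauge is pivoting in the pads as intended, tip-down in the mouth (scene panel collar (150,150), mouth (222,165)). Continue to the tube's line and slide in.

Call:
jog_arm(
  targets=[
    [[1.5, 0, -3, 0], [1.5, 0, -3, 0], [1.5, 0, -3, 0], [0, 0, 0, 0], [2.7, 0, 1.3, 0], [2.7, 0, 1.3, 0], [2.7, 0, 1.3, 0], [2.7, 0, 1.3, 0], [2.7, 0, 1.3, 0], [0, 0, 0, 0]],
  ],
)

```text
t: 11.58
tcp_pos: [0.493, -0.0536, 0.1318]
tool_rot: [0.628, 0.778, 0.0, 0.0]
force: [2.7, -1.3, -7.9]
finger_gap: 0.0215
grasp_force: 61.9
```

Run:
```python
from h import *
from cell import *
rel(observe())
```

```text
s -93.0 l -0.7 z(grasp-mouth) 42.8 head 102.22 F [ 2.7 -1.3 -7.9] T [-0.7  -0.75 -0.2 ] 11.5833
```

Call:
jog_arm(
  targets=[
    [[2.7, 0.3, 1.3, 0], [2.7, 0.3, 1.2, 0], [2.7, 0.2, 1.3, 0], [2.7, 0, 1.2, 0], [2.7, 0, 1.3, 0], [2.7, 0, 1.3, 0], [2.7, 0, 1.2, 0], [2.7, 0, 1.3, 0], [2.7, 0, 1.2, 0], [2.7, 0, 1.3, 0]],
  ],
)

```text
t: 12.42
tcp_pos: [0.4879, -0.0272, 0.1191]
tool_rot: [0.628, 0.778, -0.0, -0.0]
force: [1.1, -4.2, -4.9]
finger_gap: 0.0213
grasp_force: 62.1
```

Run:
```python
from h import *
from cell import *
rel(observe())
```

```text
s -66.1 l -0.2 z(grasp-mouth) 30.1 head 102.20 F [ 1.1 -4.2 -4.9] T [-1.53 -0.35 -0.04] 12.4167
```

Call:
jog_arm(
  targets=[
    [[2.7, 0, 1.2, 0], [2.7, 0, 1.2, 0], [2.7, 0, 1.2, 0], [2.7, 0, 1.2, 0], [2.7, 0, 1.3, 0], [1.8, 0, 0.8, 0], [0.9, 0, 0.4, 0], [0.9, 0, 0.4, 0], [0, 0, 0, 0], [0, 0, 0, 0]],
  ],
)

```text
t: 13.25
tcp_pos: [0.4843, -0.0105, 0.1115]
tool_rot: [0.628, 0.778, 0.0, -0.0]
force: [0.6, -1.4, -7.5]
finger_gap: 0.0213
grasp_force: 62.0
```

Run:
```python
from h import *
from cell import *
rel(observe())
```

```text
s -49.1 l -0.2 z(grasp-mouth) 22.5 head 102.21 F [ 0.6 -1.4 -7.5] T [-0.91 -0.39 -0.07] 13.25
```

Call:
jog_arm(
  targets=[
    [[0.9, 0, 0.4, 0], [0.9, 0, 0.4, 0], [0.9, 0, 0.4, 0], [0.9, 0, 0.4, 0], [0, 0, 0, 0], [0, 0, 0, 0], [0, 0, 0, 0], [0, 0, 0, 0], [0, 0, 0, 0], [0, 0, 0, 0]],
  ],
)

```text
t: 14.08
tcp_pos: [0.4836, -0.0071, 0.1099]
tool_rot: [0.628, 0.778, 0.0, -0.0]
force: [1.7, -1.5, -7.3]
finger_gap: 0.0209
grasp_force: 61.9
```

Run:
```python
from h import *
from cell import *
rel(observe());ims=[]
for n,c in(("scene",(slice(120,200),slice(230,340))),("wrist",(slice(0,300),slice(50,462)))):
    d=get_image(n);np.savez(n+"7.npz",**d);ims.append(cv2.resize(d["image"][c][:,:,::-1],(400,300),interpolation=cv2.INTER_CUBIC))
cv2.imwrite("pics/a7.png",np.hstack(ims))
```

```text
s -45.5 l -0.2 z(grasp-mouth) 20.9 head 102.21 F [ 1.7 -1.5 -7.3] T [-0.91 -0.36 -0.12] 14.0833
```

View pics/a7.png

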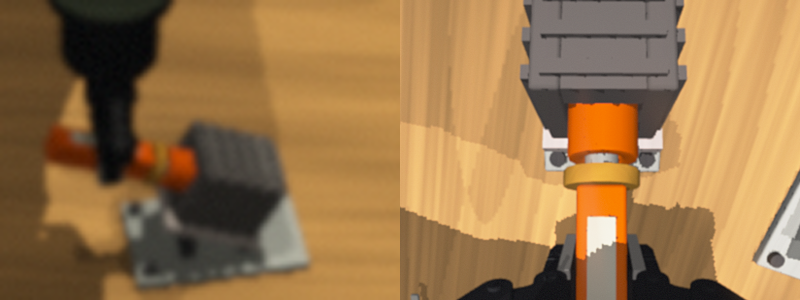

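The wrist view still shows bare steel between mouth (panel y≈150) and collar (y≈168): some 6 mm or more to go. Continue slowly.

Call:
jog_arm(
  targets=[
    [[0.9, 0, 0.4, 0], [0.9, 0, 0.4, 0], [0.9, 0, 0.4, 0], [0.9, 0, 0.4, 0], [0.9, 0, 0.4, 0], [0, 0, 0, 0], [0, 0, 0, 0], [0, 0, 0, 0], [0, 0, 0, 0], [0, 0, 0, 0]],
  ],
)

```text
t: 15.02
tcp_pos: [0.4827, -0.0031, 0.108]
tool_rot: [0.628, 0.778, -0.0, 0.0]
force: [1.1, -6.8, -3.2]
finger_gap: 0.021
grasp_force: 62.7
```

```bash
cat > gap.py <<'E'
from h import *
from cell import *
st=observe();rel(st);d=get_image("wrist");np.savez("g.npz",**d)
h=cv2.cvtColor(d["image"],cv2.COLOR_RGB2HSV).astype(int)
c=h[60:180,256:262].mean(1).astype(int)
print([(60+i,*c[i]) for i in range(30,100,2)])
E
python3 gap.py
```

```text
s -41.5 l -0.2 z(grasp-mouth) 19.0 head 102.18 F [ 1.1 -6.8 -3.2] T [-1.91 -0.48 -0.09] 15.0167
[(90, np.int64(9), np.int64(23), np.int64(130)), (92, np.int64(8), np.int64(24), np.int64(129)), (94, np.int64(7), np.int64(24), np.int64(130)), (96, np.int64(6), np.int64(23), np.int64(129)), (98, np.int64(9), np.int64(23), np.int64(129)), (100, np.int64(9), np.int64(21), np.int64(77)), (102, np.int64(35), np.int64(19), np.int64(52)), (104, np.int64(32), np.int64(22), np.int64(61)), (106, np.int64(6), np.int64(18), np.int64(67)), (108, np.int64(59), np.int64(18), np.int64(66)), (110, np.int64(64), np.int64(11), np.int64(63)), (112, np.int64(3), np.int64(82), np.int64(89)), (114, np.int64(12), np.int64(233), np.int64(243)), (116, np.int64(14), np.int64(255), np.int64(248)), (118, np.int64(14), np.int64(255), np.int64(248)), (120, np.int64(15), np.int64(255), np.int64(248)), (122, np.int64(15), np.int64(255), np.int64(248)), (124, np.int64(14), np.int64(255), np.int64(248)), (126, np.int64(14), np.int64(255), np.int64(248)), (128, np.int64(15), np.int64(255), np.int64(248)), (130, np.int64(14), np.int64(255), np.int64(248)), (132, np.int64(15), np.int64(255), np.int64(248)), (134, np.int64(15), np.int64(255), np.int64(248)), (136, np.int64(14), np.int64(255), np.int64(248)), (138, np.int64(14), np.int64(255), np.int64(248)), (140, np.int64(14), np.int64(255), np.int64(248)), (142, np.int64(15), np.int64(255), np.int64(248)), (144, np.int64(15), np.int64(255), np.int64(248)), (146, np.int64(15), np.int64(255), np.int64(248)), (148, np.int64(14), np.int64(255), np.int64(248)), (150, np.int64(14), np.int64(255), np.int64(248)), (152, np.int64(14), np.int64(255), np.int64(248)), (154, np.int64(15), np.int64(255), np.int64(248)), (156, np.int64(15), np.int64(255), np.int64(248)), (158, np.int64(15), np.int64(253), np.int64(251))]
```

```bash
cat > gap.py <<'E'
from h import *
import sys
if len(sys.argv)<2:
    from cell import *
    st=observe();rel(st);d=get_image("wrist");np.savez("g.npz",**d)
d=np.load("g.npz")
h=cv2.cvtColor(d["image"],cv2.COLOR_RGB2HSV).astype(int)
print(" ".join("%d:%d/%d/%d"%(r,*h[r,256:262].mean(0)) for r in range(152,202,2)))
E
python3 gap.py x
```

```text
152:14/255/248 154:15/255/248 156:15/255/248 158:15/253/251 160:12/247/158 162:17/192/172 164:19/185/232 166:19/185/232 168:19/183/235 170:20/184/236 172:20/183/236 174:20/183/236 176:19/183/236 178:20/183/237 180:19/187/232 182:18/181/131 184:13/211/156 186:13/252/233 188:15/252/249 190:15/254/249 192:15/251/249 194:15/250/249 196:15/250/249 198:15/248/249 200:14/246/249
```

Call:
jog_arm(
  targets=[
    [[0.5, 0, 0.2, 0], [0.5, 0, 0.2, 0], [0.5, 0, 0.2, 0], [0.5, 0, 0.2, 0], [0, 0, 0, 0], [0, 0, 0, 0], [0, 0, 0, 0], [0, 0, 0, 0], [0, 0, 0, 0], [0, 0, 0, 0]],
  ],
)

```text
t: 15.9
tcp_pos: [0.4827, -0.0031, 0.1078]
tool_rot: [0.629, 0.778, -0.001, 0.001]
force: [1.3, -19.4, 13.0]
finger_gap: 0.0211
grasp_force: 64.9
```

```bash
python3 gap.py
```

```text
s -41.4 l -0.2 z(grasp-mouth) 18.8 head 102.08 F [  1.3 -19.4  13. ] T [-4.5  -0.53  0.04] 15.9
152:14/255/248 154:14/255/248 156:15/255/248 158:15/255/250 160:13/253/209 162:16/197/161 164:19/187/231 166:19/185/232 168:19/183/235 170:20/184/235 172:20/182/237 174:20/183/236 176:20/182/236 178:20/183/237 180:19/183/237 182:18/181/140 184:14/206/143 186:13/250/230 188:14/251/248 190:15/249/249 192:15/249/249 194:15/249/249 196:14/246/249 198:15/247/249 200:15/247/249
```

Seated: the arm stopped and the axial force rose to about 23 N with the gap closed. Ease the push and dwell.

Call:
jog_arm(
  targets=[
    [[-0.8, 0, -0.3, 0], [0, 0, 0, 0], [0, 0, 0, 0], [0, 0, 0, 0], [0, 0, 0, 0], [0, 0, 0, 0], [0, 0, 0, 0], [0, 0, 0, 0], [0, 0, 0, 0], [0, 0, 0, 0]],
  ],
)

```text
t: 16.78
tcp_pos: [0.4827, -0.003, 0.1079]
tool_rot: [0.628, 0.778, -0.0, 0.001]
force: [1.5, -14.7, 7.4]
finger_gap: 0.0208
grasp_force: 63.6
```

Call:
jog_arm(
  targets=[
    [[0, 0, 0, 0], [0, 0, 0, 0], [0, 0, 0, 0], [0, 0, 0, 0], [0, 0, 0, 0], [0, 0, 0, 0], [0, 0, 0, 0], [0, 0, 0, 0], [0, 0, 0, 0], [0, 0, 0, 0]],
  ],
)

```text
t: 17.62
tcp_pos: [0.4827, -0.003, 0.1079]
tool_rot: [0.628, 0.778, -0.0, 0.001]
force: [2.6, -15.2, 7.4]
finger_gap: 0.021
grasp_force: 63.6
```

```bash
python3 gap.py
```

```text
s -41.4 l -0.2 z(grasp-mouth) 18.9 head 102.12 F [  2.6 -15.2   7.4] T [-3.41 -0.47 -0.01] 17.6167
152:15/255/248 154:14/255/248 156:15/255/248 158:15/255/251 160:12/251/193 162:16/196/163 164:19/184/231 166:19/184/233 168:19/183/235 170:20/185/235 172:20/182/236 174:20/183/236 176:19/182/236 178:19/183/237 180:19/184/236 182:18/181/138 184:14/209/146 186:13/254/230 188:15/252/248 190:15/252/249 192:15/250/249 194:15/251/249 196:15/248/249 198:15/248/249 200:15/247/249
```

Call:
jog_arm(
  targets=[
    [[-2, 0, -0.9, 0], [-5, 0, -2.3, 0], [-7.5, 0, -3.5, 0], [-8, 0, -3.7, 0], [-8, 0, -3.7, 0], [-8, 0, -3.7, 0], [-8, 0, -3.7, 0], [-8, 0, -3.8, 0], [-6, 0, -2.8, 0], [-2.9, 0, -1.4, 0]],
  ],
)

```text
t: 18.5
tcp_pos: [0.4961, -0.0647, 0.1374]
tool_rot: [0.628, 0.778, 0.0, 0.0]
force: [-0.6, 0.1, -1.7]
finger_gap: 0.0211
grasp_force: 62.4
```

Call:
jog_arm(
  targets=[
    [[0, 0, 0, 0], [0, 0, 0, 0], [-1.5, 0, 4, 0], [-1.5, 0, 4, 0], [-1.5, 0, 4, 0], [-1.5, 0, 4, 0], [-1.5, 0, 4, 0], [-1.5, 0, 4, 0], [0, 0, 0, 0], [0, 0, 0, 0]],
  ],
)

```text
t: 19.33
tcp_pos: [0.4977, -0.0724, 0.1127]
tool_rot: [0.628, 0.778, 0.0, -0.0]
force: [0.2, 0.5, 0.8]
finger_gap: 0.0211
grasp_force: 62.0
```

Run:
```python
from h import *
from cell import *
rel(observe())
```

```text
s -112.4 l -0.1 z(grasp-mouth) 23.7 head 102.20 F [0.2 0.5 0.8] T [ 0.36 -0.21 -0.09] 19.3333
```

Call:
jog_arm(
  targets=[
    [[-1, 0, 4, 0], [-1, 0, 4, 0], [-1, 0, 4, 0], [-0.5, 0, 4, 0], [-0.5, 0, 4, 0], [0, 0, 3, 0], [0, 0, 2, 0], [0, 0, 0, 0], [0, 0, 0, 0], [0, 0, 0, 0]],
  ],
)

```text
t: 20.17
tcp_pos: [0.4985, -0.0763, 0.088]
tool_rot: [0.628, 0.778, -0.0, -0.0]
force: [1.5, -2.2, 1.9]
finger_gap: 0.0212
grasp_force: 61.9
```

```bash
cat > pitch.py <<'E'
from h import *
from cell import *
st=observe();rel(st);d=get_image("wrist");np.savez("p.npz",**d)
g=cv2.cvtColor(d["image"],cv2.COLOR_RGB2HSV).astype(int)
P=[]
for r in range(4,160,4):
    row=g[r];s=(row[:,1]<45)&(row[:,2]>90)
    c=np.flatnonzero(s[200:320])+200
    c=[x for x in np.split(c,np.flatnonzero(np.diff(c)>1)+1) if len(x)>28 and abs(x.mean()-257)<12]
    if c:
        c=c[0];w=c[-1]-c[0]+1;z=d["fx"]*16/w;v=(r-d["cy"])/d["fy"]
        p=d["hand_eye"]@np.r_[(c.mean()-d["cx"])/d["fx"]*z,v*z,z,1000]
        P.append((r,w,c.mean(),(p[0]-0)/1,p[2]))
P=np.array(P);HE=d["hand_eye"]
if len(P):
    z=d["fx"]*16/P[:,1]
    X=[HE[:3,:3]@np.array([(c-d["cx"])/d["fx"]*zz,(r-d["cy"])/d["fy"]*zz,zz])+HE[:3,3]*1000 for (r,_,c,*_),zz in zip(P,z)]
    X=np.array(X);print(np.c_[P[:,:3],X].round(1)[::3])
    f=np.polyfit(X[:,0],X[:,2],1);print("pitch down deg",np.degrees(np.arctan(f[0])),"yaw dev",np.degrees(np.polyfit(X[:,0],X[:,1],1)[0]))
E
python3 pitch.py
```

```text
s -116.3 l -0.1 z(grasp-mouth) -1.0 head 102.21 F [ 1.5 -2.2  1.9] T [-0.03 -0.08 -0.02] 20.1667
[[ 4.000e+00  4.500e+01  2.570e+02  1.040e+02 -4.000e-01 -8.100e+00]
 [ 2.800e+01  4.200e+01  2.575e+02  9.770e+01 -2.000e-01 -1.600e+00]
 [ 4.000e+01  1.030e+02  2.570e+02  7.980e+01 -3.000e-01 -8.080e+01]
 [ 6.400e+01  1.200e+02  2.595e+02  7.540e+01  0.000e+00 -8.920e+01]
 [ 8.000e+01  4.200e+01  2.575e+02  7.860e+01 -2.000e-01 -7.200e+00]
 [ 9.600e+01  4.100e+01  2.570e+02  7.280e+01 -4.000e-01 -5.800e+00]
 [ 1.080e+02  4.100e+01  2.570e+02  6.830e+01 -4.000e-01 -7.100e+00]
 [ 1.200e+02  4.000e+01  2.575e+02  6.370e+01 -2.000e-01 -5.300e+00]
 [ 1.320e+02  4.000e+01  2.575e+02  5.910e+01 -2.000e-01 -6.600e+00]
 [ 1.440e+02  3.900e+01  2.570e+02  5.410e+01 -4.000e-01 -4.700e+00]
 [ 1.560e+02  3.900e+01  2.570e+02  4.930e+01 -4.000e-01 -6.100e+00]]
pitch down deg -45.7323553308194 yaw dev 0.24132079346543903
```

Call:
jog_arm(
  targets=[
    [[-3, 0, 0, 0], [-6, 0, 0, 0], [-8, 0, 0, 0], [-10, 0, 0, 0], [-10, 0, 0, 0], [-8, 0, -5, 0], [-5, 0, -10, 0], [0, 0, -10, 0], [0, 0, -5, 0], [0, 0, 0, 0]],
  ],
)

```text
t: 21.05
tcp_pos: [0.5095, -0.1252, 0.1191]
tool_rot: [0.628, 0.778, 0.0, 0.001]
force: [0.2, 0.4, -3.1]
finger_gap: 0.0207
grasp_force: 61.3
```

```bash
cat > pitch.py <<'E'
from h import *
import pickle,sys
from cell import *
def edges(row,lo,hi,sgn):
    g=cv2.GaussianBlur(row[None].astype(np.float32),(1,5),0)[0];dd=np.gradient(g)*sgn
    i=lo+int(np.argmax(dd[lo:hi]));a,b,c=dd[i-1:i+2];return i+.5*(a-c)/(a-2*b+c)
def pitch(d,name):
    S=cv2.cvtColor(d["image"],cv2.COLOR_RGB2HSV)[...,1].astype(float)
    HE=d["hand_eye"];X=[]
    for r in range(3,150):
        l=edges(S[r],222,246,-1);q=edges(S[r],268,292,1);w=q-l
        if not 36<w<50: continue
        z=d["fx"]*16/w
        X.append(HE[:3,:3]@np.array([((l+q)/2-d["cx"])/d["fx"]*z,(r-d["cy"])/d["fy"]*z,z])+HE[:3,3]*1000)
    X=np.array(X);k=np.ones(len(X),bool)
    for _ in range(5): f=np.polyfit(X[k,0],X[k,2],1);e=np.abs(np.polyval(f,X[:,0])-X[:,2]);k=e<2.5*np.median(e[k])+.2
    V=cv2.cvtColor(d["image"],cv2.COLOR_RGB2HSV)[...,2][:170,252:263].mean(1)
    print(name,"n",k.sum(),"tip-down deg %.2f"%np.degrees(np.arctan(f[0])),"z at grip %.1f"%f[1],"yaw %.2f"%np.degrees(np.polyfit(X[k,0],X[k,1],1)[0]),"y %.1f"%X[k,1].mean(),"rings",[i for i in range(2,168) if V[i]<V[i-2:i+3].max()-0 and V[i]==V[max(0,i-6):i+7].min() and V[i]<110])
if __name__=="__main__":
    st=observe();rel(st);d=get_image("wrist");np.savez("p.npz",**d)
    for nm in("wrist2","p"): pitch(dict(np.load(nm+".npz")),nm)
    pitch(pickle.load(open("w3.pkl","rb"))[1],"w3")
    s=get_image("scene");t=get_image("top");np.savez("scene8.npz",**s);np.savez("top8.npz",**t)
E
python3 pitch.py
```

```text
s -166.5 l 0.4 z(grasp-mouth) 30.1 head 102.20 F [ 0.2  0.4 -3.1] T [-0.04 -0.02 -0.03] 21.05
wrist2 n 51 tip-down deg 5.62 z at grip -17.2 yaw -0.11 y 0.4 rings [11, 47, 77, 79]
p n 103 tip-down deg 3.54 z at grip -12.5 yaw -0.10 y -0.3 rings [19, 52, 85]
w3 n 80 tip-down deg -1.17 z at grip -7.5 yaw 0.31 y -0.0 rings [11, 45, 79]
```

Run:
```python
from h import *
st=dict(tcp_pos=np.array([.5095,-.1252,.1191]))
d=dict(np.load("scene8.npz"));im=d["image"]
a=np.radians(102.2);u=np.array([np.cos(a),np.sin(a),0]);n=np.array([-u[1],u[0],0]);G=st["tcp_pos"]+[0,0,.011]
def prj(p): q=d["R"]@p+d["t"];return q[:2]/q[2]*d["fx"]+[d["cx"],d["cy"]]
def back(p): o,v=ray(d,p);X=o+v*((G-o)@n)/(v@n);return (X-G)@u*1000,(X-G)[2]*1000
for x in(-50,0,45,60,90,125): print(x,prj(G+u*x/1000).round(1))
h=cv2.cvtColor(im,cv2.COLOR_RGB2HSV).astype(int)
c0=prj(G);cs=int(c0[0])
# column scan: gauge vs table by saturation / hue
for c in range(cs-22,cs+52,3):
    r=int(prj(G)[1]);print(c,[ "%d:%d/%d/%d"%(k,*h[k,c]) for k in range(r-8,r+10,2)])
```

```text
-50 [200.9 164. ]
0 [218.1 162. ]
45 [233.4 160.3]
60 [238.5 159.7]
90 [248.7 158.6]
125 [260.5 157.3]
196 ['154:5/163/78', '156:10/186/67', '158:16/158/76', '160:17/156/93', '162:16/157/99', '164:16/156/100', '166:16/158/100', '168:16/155/97', '170:16/160/91']
199 ['154:16/108/87', '156:16/152/82', '158:16/156/93', '160:17/160/97', '162:16/162/99', '164:16/162/99', '166:16/161/100', '168:16/158/95', '170:17/161/92']
202 ['154:17/116/88', '156:16/151/91', '158:16/161/95', '160:11/208/120', '162:11/241/128', '164:11/234/122', '166:10/213/103', '168:12/203/93', '170:14/181/90']
205 ['154:15/124/82', '156:16/157/91', '158:15/167/98', '160:11/189/119', '162:10/188/130', '164:10/227/127', '166:10/250/95', '168:10/246/89', '170:13/193/87']
208 ['154:16/136/77', '156:16/157/91', '158:15/168/103', '160:15/99/118', '162:18/70/121', '164:10/193/123', '166:10/244/95', '168:10/252/88', '170:12/181/93']
211 ['154:16/139/68', '156:16/153/80', '158:14/166/97', '160:15/93/112', '162:15/83/113', '164:9/204/115', '166:10/241/94', '168:11/235/89', '170:14/177/91']
214 ['154:45/51/10', '156:165/34/15', 
[... 2340 characters left out ...]
168:16/154/149', '170:17/158/152']
259 ['154:16/156/154', '156:17/129/150', '158:20/48/150', '160:20/51/121', '162:17/143/139', '164:16/153/147', '166:17/158/145', '168:17/159/143', '170:16/157/151']
262 ['154:17/157/151', '156:16/152/148', '158:17/127/149', '160:17/137/154', '162:17/153/158', '164:16/156/147', '166:17/155/146', '168:17/154/144', '170:16/153/150']
265 ['154:17/156/152', '156:16/157/146', '158:17/155/146', '160:17/155/160', '162:17/156/160', '164:16/154/152', '166:16/156/154', '168:17/156/157', '170:17/156/162']
268 ['154:17/153/153', '156:16/155/145', '158:16/157/148', '160:17/157/159', '162:17/156/162', '164:17/155/153', '166:16/156/154', '168:16/156/170', '170:17/155/174']
```

Scene columns give the rod's image slope −0.104 against −0.110 for a level rod, so it is level within about 1°. The tip is about 126 mm ahead of the TCP. Go up and over to the stand.

Call:
jog_arm(
  targets=[
    [[0, 0, -8, 0], [0, 0, -15, 0], [0, 0, -22, 0], [0, 0, -25, 0], [0, 0, -25, 0], [0, 0, -20, 0], [0, 0, -12, 0], [0, 0, -5, 0], [0, 0, 0, 0], [0, 0, 0, 0]],
  ],
)

```text
t: 22.03
tcp_pos: [0.5089, -0.1251, 0.2494]
tool_rot: [0.628, 0.778, -0.0, -0.0]
force: [-1.0, -0.4, -2.4]
finger_gap: 0.0211
grasp_force: 61.3
```

Run:
```python
from h import *
from cell import *
rows(observe(),(.365,.337,.25),30,20)
```

```text
a0 102.2 yaw 1.26 tilt z [-8.e-04  2.e-04 -1.e+00]
[np.float64(24.1), np.float64(-2.1), np.float64(-0.0), np.float64(0.063)]
[np.float64(23.9), np.float64(-3.7), np.float64(-0.0), np.float64(0.063)]
[np.float64(23.6), np.float64(-5.2), np.float64(-0.0), np.float64(0.063)]
[np.float64(23.3), np.float64(-6.6), np.float64(-0.0), np.float64(0.063)]
[np.float64(22.8), np.float64(-8.1), np.float64(-0.0), np.float64(0.063)]
[np.float64(22.3), np.float64(-9.5), np.float64(-0.0), np.float64(0.063)]
[np.float64(21.6), np.float64(-10.9), np.float64(-0.0), np.float64(0.063)]
[np.float64(20.9), np.float64(-12.2), np.float64(-0.0), np.float64(0.063)]
[np.float64(20.1), np.float64(-13.5), np.float64(-0.0), np.float64(0.063)]
[np.float64(19.2), np.float64(-14.8), np.float64(-0.0), np.float64(0.063)]
[np.float64(18.2), np.float64(-15.9), np.float64(-0.0), np.float64(0.063)]
[np.float64(17.2), np.float64(-17.1), np.float64(-0.0), np.float64(0.063)]
[np.float64(16.1), np.float64(-18.1), np.float64(-0.0), np.float64(0.063)]
[np.float64(14.9), np.float64(-19.1), np.float64(-0.0), np.float64(0.063)]
[np.float64(13.7), np.float64(-20.0), np.float64(-0.0), np.float64(0.063)]
[np.float64(12.4), np.float64(-20.8), np.float64(-0.0), np.float64(0.063)]
[np.float64(11.0), np.float64(-21.5), np.float64(-0.0), np.float64(0.063)]
[np.float64(9.7), np.float64(-22.2), np.float64(-0.0), np.float64(0.063)]
[np.float64(8.2), np.float64(-22.8), np.float64(-0.0), np.float64(0.063)]
[np.float64(6.8), np.float64(-23.2), np.float64(-0.0), np.float64(0.063)]
```

Call:
jog_arm(
  targets=[
    [[12, -1, 0, 0.03], [20, -3, 0, 0.06], [24, -5, 0, 0.063], [23, -7, 0, 0.063], [23, -8, 0, 0.063], [22, -10, 0, 0.063], [22, -11, 0, 0.063], [21, -12, 0, 0.063], [20, -13, 0, 0.063], [19, -15, 0, 0.063]],
  ],
)

```text
t: 22.87
tcp_pos: [0.4338, 0.0893, 0.2491]
tool_rot: [0.829, 0.559, -0.001, -0.0]
force: [0.2, 1.8, -3.0]
finger_gap: 0.0213
grasp_force: 61.2
```

Call:
jog_arm(
  targets=[
    [[18, -16, 0, 0.063], [17, -17, 0, 0.063], [16, -18, 0, 0.063], [15, -19, 0, 0.063], [14, -20, 0, 0.063], [12, -21, 0, 0.063], [11, -21, 0, 0.063], [10, -22, 0, 0.063], [8, -18, 0, 0.06], [6, -12, 0, 0.04]],
  ],
)

```text
t: 23.7
tcp_pos: [0.3622, 0.3044, 0.249]
tool_rot: [0.958, 0.288, -0.001, 0.0]
force: [-0.2, 0.3, -2.8]
finger_gap: 0.0209
grasp_force: 61.2
```

Call:
jog_arm(
  targets=[
    [[3, -6, 0, 0.02], [0, 0, 0, 0], [0, 0, 0, 0], [0, 0, 0, 0], [0, 0, 0, 0], [0, 0, 0, 0], [0, 0, 0, 0], [0, 0, 0, 0], [0, 0, 0, 0], [0, 0, 0, 0]],
  ],
)

```text
t: 24.53
tcp_pos: [0.3627, 0.3093, 0.25]
tool_rot: [0.96, 0.279, -0.0, -0.0]
force: [-0.1, -1.1, -2.9]
finger_gap: 0.0209
grasp_force: 61.2
```

Run:
```python
from h import *
from cell import *
from pitch import pitch
import pickle
st=observe();d=get_image("wrist");pickle.dump((st,d),open("w9.pkl","wb"))
M=Rn.from_quat(st["tool_rot"]).as_matrix();print(st["tcp_pos"],np.degrees(np.arctan2(M[1,0],M[0,0])),np.linalg.norm(st["dq"]),st["joint_pos"].round(2))
pitch(d,"w9")
h=cv2.cvtColor(d["image"],cv2.COLOR_RGB2HSV).astype(int)
for a,c,b,l in blobs((h[...,1]<50)&(h[...,2]>140),300):
    print(a,c.round(1),b)
    ho=cv2.findContours(l.astype(np.uint8),cv2.RETR_CCOMP,cv2.CHAIN_APPROX_NONE)
    for cc,hh in zip(ho[0],ho[1][0]):
        if hh[3]>=0 and cv2.contourArea(cc)>20: m=cv2.moments(cc);p=(m["m10"]/m["m00"],m["m01"]/m["m00"]);print(" hole",cv2.contourArea(cc),np.round(p,1),plane(d,p,.06,st).round(4))
    oc=max([cc for cc,hh in zip(ho[0],ho[1][0]) if hh[3]<0],key=len)
    if len(oc)>20: e=cv2.fitEllipse(oc);print(" ell",np.round(e[0],1),np.round(e[1],1),plane(d,e[0],.06,st).round(4))
```

```text
[0.36274518 0.30926007 0.24996209] 32.4149557673137 0.003919263519474321 [-0.79  0.55  0.03  1.81 -0.02  0.78 -1.76]
w9 n 65 tip-down deg 0.47 z at grip -6.7 yaw 0.09 y 0.6 rings [22, 52, 83, 154, 166]
761 [256.8   8.8] [237   0  41  20]
 ell [256.6   8.9] [20.1 51.6] [0.4916 0.391  0.06  ]
4780 [311.6  57.2] [278  15  71  86]
 hole 258.5 [309.   58.5] [0.4829 0.3262 0.06  ]
 ell [311.5  57.2] [72.2 87.2] [0.4851 0.3249 0.06  ]
1030 [256.5  37.8] [236  24  42  28]
 ell [256.5  38. ] [28.3 46.6] [0.4711 0.3781 0.06  ]
974 [256.4  69.2] [237  56  40  26]
 ell [256.4  69.3] [27.  46.3] [0.4479 0.3635 0.06  ]
2295 [253.6 119.3] [237  87  40  83]
 ell [254.  118.2] [38.8 87.9] [0.4079 0.341  0.06  ]
926 [425.6 157.4] [392 136  69  57]
 ell [424.4 160.5] [34.2 71.3] [0.4668 0.1682 0.06  ]
3092 [483.9 208.3] [449 168  63  83]
 hole 242.0 [491.7 207.5] [0.4665 0.0722 0.06  ]
 hole 224.5 [473.9 199.8] [0.4627 0.0947 0.06  ]
 ell [483.5 207.5] [62.  75.7] [0.4618 0.0797 0.06  ]
333 [408.4 207.4] [385 193  54  30]
 ell [406.2 206.1] [ 9.3 61.2] [0.4179 0.1518 0.06  ]
```

The spot is found at (0.483, 0.326). I check the pitch more carefully from ring rows before lowering.

Run:
```python
from h import *
import pickle
from scipy.optimize import least_squares
I={"wrist2":dict(np.load("wrist2.npz")),"w3":pickle.load(open("w3.pkl","rb"))[1],"p":dict(np.load("p.npz")),"w9":pickle.load(open("w9.pkl","rb"))[1]}
R={}
for n,d in I.items():
    h=cv2.cvtColor(d["image"],cv2.COLOR_RGB2HSV).astype(float);V=h[:,250:264,2].mean(1);S=h[:,250:264,1].mean(1)
    out=[]
    bg=np.array([np.median(V[max(0,i-12):i+13]) for i in range(150)])
    w=np.clip(bg-V[:150]-25,0,None)
    k,l,s,c=cv2.connectedComponentsWithStats((w>0).astype(np.uint8)[:,None])
    for i in range(1,k):
        j=np.flatnonzero(l[:,0]==i)
        if len(j)>=2 and j[0]>0: out.append(round((w[j]*j).sum()/w[j].sum(),2))
    g=np.abs(np.gradient(S));col=140+np.argmax(g[140:185]);
    R[n]=(out,col);print(n,out,"collar",col,[int(x) for x in S[150:190:3]])
HE=I["p"]["hand_eye"];f,cy=I["p"]["fx"],I["p"]["cy"]
def row(x,zoff,pit,slip):
    p=np.radians(pit);X=x+slip;P=np.array([X*np.cos(p)-zoff*np.sin(p)*0,0,-11+X*np.sin(p)-zoff*np.cos(p)])-HE[:3,3]*1000
    q=HE[:3,:3].T@P;return f*q[1]/q[2]+cy
names=[n for n in R if len(R[n][0])==3]
def res(v):
    xs=v[:3];o=[]
    for i,n in enumerate(names):
        pit,sl=(0 if i==0 else v[3+2*i]),(0 if i==0 else v[4+2*i])
        o+=[row(x,8,pit,sl)-r for x,r in zip(xs,R[n][0])]
    return o
r=least_squares(res,np.r_[105,90,80,np.zeros(2*len(names)-1+1)]);print(names,r.x.round(2),np.round(r.fun,1))
```

```text
wrist2 [np.float64(12.87), np.float64(45.97), np.float64(77.64)] collar 167 [10, 11, 10, 10, 11, 12, 166, 174, 177, 177, 177, 177, 176, 176]
w3 [np.float64(12.88), np.float64(46.3), np.float64(77.93)] collar 167 [12, 12, 12, 13, 13, 13, 169, 176, 182, 182, 183, 183, 181, 181]
p [np.float64(20.72), np.float64(53.24), np.float64(84.03)] collar 171 [11, 12, 12, 13, 14, 14, 13, 76, 174, 184, 181, 182, 182, 180]
w9 [np.float64(20.92), np.float64(53.3), np.float64(84.09)] collar 171 [11, 12, 13, 14, 13, 15, 13, 95, 172, 176, 177, 178, 179, 176]
['wrist2', 'w3', 'p', 'w9'] [ 9.85800e+01  8.86300e+01  7.86700e+01 -1.92726e+03  1.20523e+03
 -3.00000e-01 -1.40000e-01  6.90000e-01 -2.06000e+00  8.30000e-01
 -2.06000e+00] [-0.   0.1 -0.1  0.  -0.   0.   0.  -0.1  0.   0.  -0.   0. ]
```

Pitch is 0.8° from level, tip 126.5 mm ahead. Lower to the reading pose.

Call:
jog_arm(
  targets=[
    [[-2, 6, 5, 0], [-4, 12, 10, 0], [-4, 14, 18, 0], [-4, 12, 22, 0], [-2, 6, 25, 0], [0, 0, 25, 0], [0, 0, 22, 0], [0, 0, 16, 0], [0, 0, 10, 0], [0, 0, 6, 0]],
  ],
)

```text
t: 25.42
tcp_pos: [0.3757, 0.2578, 0.0896]
tool_rot: [0.96, 0.279, -0.001, 0.0]
force: [0.3, -0.8, -2.2]
finger_gap: 0.0214
grasp_force: 61.3
```

Call:
jog_arm(
  targets=[
    [[0, 0, 0, 0], [0, 0, 0, 0], [0, 0, 0, 0], [0, 0, 0, 0], [0, 0, 0, 0], [0, 0, 0, 0], [0, 0, 0, 0], [0, 0, 0, 0], [0, 0, 0, 0], [0, 0, 0, 0]],
  ],
)

```text
t: 26.25
tcp_pos: [0.376, 0.2586, 0.091]
tool_rot: [0.96, 0.279, 0.0, -0.0]
force: [-0.3, -0.1, -1.9]
finger_gap: 0.0213
grasp_force: 61.3
```

Run:
```python
from h import *
from cell import *
st=observe();M=Rn.from_quat(st["tool_rot"]).as_matrix()
print(st["t"],"tip",st["tcp_pos"]+M@np.array([.1265,.0003,-.011+.0018]),"spot .4829 .3262",np.linalg.norm(st["dq"]),st["grasp_force"],st["force"])
ims=[]
for n,c in(("scene",(slice(120,210),slice(300,420))),("top",(slice(175,265),slice(100,220)))):
    d=get_image(n);ims.append(cv2.resize(d["image"][c][:,:,::-1],(400,300),interpolation=cv2.INTER_CUBIC))
cv2.imwrite("pics/f.png",np.hstack(ims))
```

```text
26.25 tip [0.48296569 0.32611842 0.10016149] spot .4829 .3262 0.002878543891154629 61.28355860710144 [-0.29820333 -0.08756683 -1.90858981]
```

View pics/f.png

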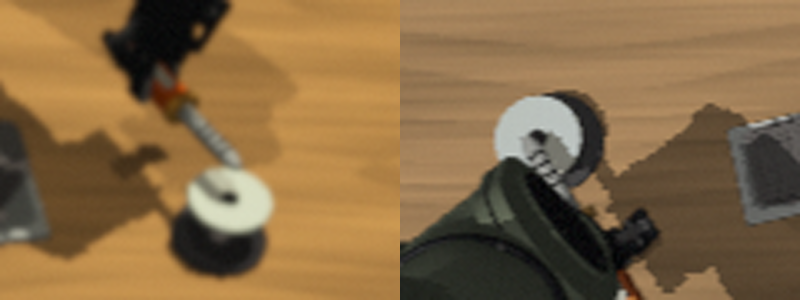

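The top panel shows the tip over the dark spot (539,136). The scene panel shows it held above the disc, touching nothing. Hand in.

```bash
python3 -c "
from cell import *
print(close_job())"
```

```text
the job is handed in; nothing more can be done
None
```

The gauge went fully home in the orange tube, stayed there about 2 s and was drawn right out. I handed the job in at 26 s with it held still over the reading spot: strip up, within about 1° of level, tip about 40 mm above the spot by my measurements. The verdict was not shown.

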